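# Comb the stirring rods into the drying tray

## Task

In the algae culture lab two loose white stirring rods lie askew across the ridges of the grooved drying tray. Take the wide six-toothed rake by its upright handle and comb it across the tray until each rod lies down in a groove of its own, then stand the rake back upright on its teeth on the bench. Move the rods only with the rake, never with the gripper itself.

Things in the scene. Friction and masses are not known exactly. Their poses are not given: they have to be found in the camera images.
- rake_grip (a point): Wide rake standing on its teeth: black upright handle, 36 (x) x 20 mm (y), 40-130 mm above the tooth tips; steel head 98 (x) x 28 mm (y), 25-40 mm up; two rows of six teeth, 8 mm thick, reaching 14 mm either way in y. Point: on the handle axis, 100 mm above the tips; z up, x along the head. Grasp across y. 0.25 kg. The rake with a 26 mm head is a bystander.
- tray_top (a point): Grey fixed tray, 140 (x) x 260 mm (y). Point: centre at ridge-top level, 19 mm above the bench; x along the grooves. 7 grooves, 130 mm long, 16 wide, 15 deep, edges bevelled 2 mm, at y = 0, +-26, +-52, +-78 mm; flat strips at ridge level from |y| 86 to 125 mm, room for the rake. Rim 5 mm, 10 mm above the ridges. A rod in a groove lies 3 mm below the ridges; teeth 5-7 mm above comb best.
- rod_a_center (a point): White slippery PTFE stirring rod, 12 mm thick, 100 mm long, 25 g. Point: its centre; x along the rod. It starts on the ridges, 22 to 36 degrees askew to the grooves, no part of it over 75 mm from the tray's centre in y. Swept across the ridges by the rake's row of teeth it turns parallel and drops into an empty groove.
- rod_b_center (a point): The other stirring rod, exactly alike, described in the same way.

How it is judged:
By the outcome, as a careful person would: the job done as asked, in the order asked, and still so for the second after the job is handed in, with the robot touching nothing.
It also fails if it takes over 64 s, if anything falls off the work surface, if the arm or the gripper's body presses on something with over 40 N, if the wrist force passes 120 N, or if a joint passes its speed limit or range.

## Robot

A 6-joint arm with a two-finger parallel gripper is mounted at the origin on the work surface. World frame = base frame: x ahead of the robot, y to its left, z up, the work surface at z = 0. Lengths are in m, angles in rad, forces in N, time in s.
With the tool pointing down it reaches from about 0.35 to 0.85 m from the base axis. Payload 8.1 kg.
Tool frame: the origin (TCP) lies midway between the tips of the shut fingers; the grasp point (between the pads) lies 19 mm behind it; z points along the fingers, y is the line along which they close (so a half turn about z gives the same grasp; the last joint's range is limited). The gripper opens to 93 mm and grips with 3 to 60 N. Pads are 15 mm wide; open, the fingers measure 128 mm over their backs; the gripper's body (75 mm by 188 mm) begins 65 mm behind the grasp point.
Start: joints at [-1.203, 0.13, 1.488, -0, 1.523, -0.085], TCP at [0.263, -0.54, 0.219] pointing down, gripper open.
Joint ranges: [-2.96, 2.96], [-0.89, 2.26], [0.02, 2.5], [-1.34, 4.48], [0, 2.73], [-2.66, 2.66]. Speed limits (rad/s): [2.39, 2.39, 2.79, 3.14, 3.14, 3.14].

## Interface

Orientations are given as a unit quaternion [w, x, y, z].
In Python, from station import status, optics, job, boxes_of, trace, place_of gives the robot as it stands. The module is installed in compiled form; this text tells all that it offers.
- The arm moves only by the shell command python3 -m crank 'ROWS' [FORCE]. ROWS is JSON, one flat list of numbers, 7 for each row, row after row: the opening in per cent of the stroke, from 0 (shut) to 100 (fully open), then the shift along the tool's x, y, z in mm, then the turn, a rotation vector about the tool's x, y, z in rad. A call has 1 to 5 rows; each row is the pose to reach, as a shift and turn from the pose commanded when the call began, along the tool's axes at that moment; what a row does not reach only later rows make up. A row lasts 1/12 s, in which the tool goes at most 41.7 mm and 7.16 degrees, less where a joint would pass 70% of its speed; a pose out of reach is approached as far as the arm can. A call with a gripper value outside its range is refused whole. The fingers move at their own pace and stop on an object; FORCE is the grip in N (left out, the last holds). Time passes only in rows, so rows that repeat a pose let the fingers close. It gives the time, the measured TCP pose, the force, the opening and the grip force at its end, in the units of the state.
- status.get_state(): the state, without advancing time (a new reading comes with each control period).
- optics.capture(name): name is "scene" or "top"; returns (picture, depth): 400x640x3 uint8, red, green, blue; 400x640 float32, m along the optical axis (not along the pixel's ray), 0 where there is no reading.
- optics.calibration(name): a dict with "fx", "fy", "cx", "cy" (pixels), "k1" (the pictures are not rectified: a ray, as slopes to the right and down, at radius r is drawn at 1 + k1 r^2 times it, then the intrinsics apply), "extrinsics" (4x4, takes a point from camera to world coordinates). Camera axes: x right, y down, z forward; pixel columns grow to the right and rows downward; lengths in m; the calibration is good to about 2 mm. A picture is of the moment at which its call begins. calibration takes no time and is no camera call.
- job.job_done(): hands the job in; it is judged then, once.
Trained networks look in the newest picture that a camera, given by its name, has taken for a name from the list of things; names that differ only in an ending like _2 or _b are one class to them, and where a whole thing is asked for, a point or a joint stands for the part that bears it (a point fixed in the world has none). Each returns a list of dicts, best first, with "p" (0 to 1); they miss things now and then, are a little off and sometimes report something else, mostly with a low value. They report only what shows in the picture. A call takes as long as a camera call.
- boxes_of(camera, query): "position" ([column, row] as shares, 0 to 1, of the picture: columns of its width, rows of its height, amid what is visible of it).
- trace(camera, query): "mask" (400x640 bool, what is visible of it) and "position" ([column, row] as shares, 0 to 1, of the picture: columns of its width, rows of its height, amid what is visible of it).
- place_of(camera, query): "position" ([column, row] as shares, 0 to 1, of the picture: columns of its width, rows of its height: a listed point, or the origin of a listed thing).
The state is a dict: "clock": time; "joints": joint angles; "joint_velocities": joint speeds; "joint_efforts": joint torques, N m; "eef_pos": TCP position; "tool_rot": TCP orientation; "wrist_force": force on the tool from outside, world axes, zero at the start; "torque": the same for the moment, N m; "grip_width": finger opening in m; "gripper_force": force on a finger pad.
Only numpy, scipy, OpenCV 4.12 (cv2) and the standard library are available. Lean on these libraries where they do the work, as an engineer would, in place of code of your own. Each camera call takes 0.05 s, during which the arm holds its last target. There are 200 camera calls.

## Working session

There is one attempt and no reset: what is moved stays moved. The work goes in short steps, Python scripts to look and compute and a shell command to move; the robot and the scene stay as the last step left them, time stands still between calls to the robot, and variables do not carry over. Pictures are saved under pics/ and viewed, at most 10 in all, crops included, and the job is handed in when it is done.

```bash
mkdir -p pics; cat > h.py <<'E'
import numpy as np, cv2
from station import status, optics, job, boxes_of, trace, place_of
def ray(cam,px):
    c=optics.calibration(cam); E=np.array(c["extrinsics"])
    d=np.array([(px[0]-c["cx"])/c["fx"],(px[1]-c["cy"])/c["fy"]]); u=d.copy()
    for _ in range(20): u=d/(1+c["k1"]*(u@u))
    return E[:3,3],E[:3,:3]@np.array([u[0],u[1],1.0])
def at_z(cam,px,z):
    o,d=ray(cam,px); return o+d*(z-o[2])/d[2]
def at_d(cam,px,dep):
    o,d=ray(cam,px); return o+d*dep
def cloud(cam,mask,dep):
    v,u=np.nonzero(mask&(dep>0)); 
    return np.array([at_d(cam,(a,b),dep[b,a]) for a,b in zip(u,v)])
E
python3 - <<'E'
from h import *
np.set_printoptions(precision=4,suppress=True)
s=status.get_state(); print(s['clock'],s['eef_pos'],s['tool_rot'])
for cam in("top","scene"):
    im,d=optics.capture(cam); cv2.imwrite(f"pics/{cam}0.png",im[:,:,::-1])
    print(cam,np.array(optics.calibration(cam)["extrinsics"])[:3,3])
    for q,z in(("rake_grip",.1),("tray_top",.019),("rod_a_center",.025)):
        for r in place_of(cam,q)[:3]:
            p=np.array(r["position"])*[640,400]; print(q,round(r["p"],2),p,at_z(cam,p,z))
        for r in trace(cam,q)[:3]:
            m=r["mask"]; P=cloud(cam,m,d)
            if len(P)<10: continue
            zt=np.percentile(P[:,2],[2,50,98]); rc=cv2.minAreaRect(P[:,:2].astype(np.float32)*1000)
            print(" mask",round(r["p"],2),m.sum(),np.median(P,0),zt,rc)
E
```

```text
0.0 [ 0.2623 -0.539   0.2176] [-0.0009  0.9745  0.2245 -0.0001]
top [0.4425 0.0656 0.8289]
 mask 0.95 1141 [0.4877 0.3191 0.043 ] [0.0102 0.043  0.1326] ((487.4791259765625, 331.3121337890625), (98.14675903320312, 41.43018341064453), 22.695207595825195)
 mask 0.27 256 [ 0.5578 -0.0819  0.0308] [0.0115 0.0308 0.0339] ((556.4579467773438, -85.20596313476562), (92.67041015625, 17.198991775512695), 11.663314819335938)
tray_top 0.75 [398.592 187.6  ] [ 0.546  -0.1106  0.019 ]Traceback (most recent call last):
  File "<stdin>", line 11, in <module>
  File "h.py", line 14, in cloud
    return np.array([at_d(cam,(a,b),dep[b,a]) for a,b in zip(u,v)])
                     ~~~~^^^^^^^^^^^^^^^^^^^^
  File "h.py", line 11, in at_d
    o,d=ray(cam,px); return o+d*dep
        ~~~^^^^^^^^
  File "h.py", line 4, in ray
    c=optics.calibration(cam); E=np.array(c["extrinsics"])
ValueError: time passes only in moves, steps and waits
```

```bash
sed -i 's/^def ray/_C={}\ndef calib(c):\n    if c not in _C: _C[c]=optics.calibration(c)\n    return _C[c]\ndef ray/; s/c=optics.calibration(cam)/c=calib(cam)/' h.py
python3 - <<'E'
from h import *
np.set_printoptions(precision=4,suppress=True)
for cam in("top","scene"):
    im,d=optics.capture(cam); cv2.imwrite(f"pics/{cam}1.png",im[:,:,::-1]); np.save(f"{cam}_d.npy",d)
    print(cam,np.array(calib(cam)["extrinsics"])[:3,3])
    for q,z in(("rake_grip",.1),("tray_top",.019),("rod_a_center",.025)):
        for r in place_of(cam,q)[:3]:
            p=np.array(r["position"])*[640,400]; print(q,round(r["p"],2),p,at_z(cam,p,z))
        if q=="tray_top": continue
        for r in trace(cam,q)[:3]:
            m=r["mask"]; P=cloud(cam,m,d)
            if len(P)<10: continue
            zt=np.percentile(P[:,2],[2,50,98]); rc=cv2.minAreaRect(P[:,:2].astype(np.float32)*1000)
            print(" mask",round(r["p"],2),m.sum(),np.median(P,0),zt,rc)
            if "rake" in q:
              for a,b in((.034,.045),(.122,.14)):
                H=P[(P[:,2]>a)&(P[:,2]<b)]
                if len(H)>10: print("  z",a,len(H),np.median(H,0),cv2.minAreaRect(H[:,:2].astype(np.float32)*1000))
E
```

```text
top [0.4425 0.0656 0.8289]
rake_grip 0.72 [169.088 208.6  ] [0.489  0.3289 0.1   ]
 mask 0.86 1148 [0.4878 0.3192 0.0427] [0.0013 0.0427 0.1324] ((487.7632751464844, 331.48614501953125), (99.19790649414062, 41.92875671386719), 23.171785354614258)
  z 0.034 488 [0.4769 0.3196 0.0408] ((489.6007080078125, 325.3330383300781), (97.67139434814453, 28.809810638427734), 22.482255935668945)
  z 0.122 241 [0.4895 0.3234 0.1308] ((489.42694091796875, 324.2721862792969), (34.48867416381836, 18.688459396362305), 22.702177047729492)
tray_top 0.63 [395.2 187. ] [ 0.5471 -0.1035  0.019 ]
 mask 0.84 276 [ 0.5533 -0.0821  0.0307] [0.0261 0.0307 0.0343] ((555.2422485351562, -84.3285903930664), (98.43329620361328, 17.46693229675293), 13.321608543395996)
 mask 0.33 1223 [0.4868 0.3191 0.0424] [0.0002 0.0424 0.1324] ((488.98602294921875, 340.9342956542969), (108.9294662475586, 58.364654541015625), 23.253076553344727)
scene [1.0248 0.0964 0.9321]
rake_grip 0.92 [451.072 177.4  ] [0.4953 0.3221 0.1   ]
 mask 0.86 1207 [0.5009 0.3217 0.0416] [-0.0009  0.0416  0.131 ] ((462.0615234375, 344.16571044921875), (136.87855529785156, 86.79702758789062), 21.896224975585938)
  z 0.034 371 [0.5074 0.3229 0.0395] ((490.5398254394531, 324.5425109863281), (98.08369445800781, 28.98545265197754), 21.875463485717773)
  z 0.122 181 [0.4935 0.3238 0.1293] ((490.7117004394531, 324.7779541015625), (37.88496017456055, 20.63988494873047), 22.03321647644043)
tray_top 0.97 [243.904 212.4  ] [ 0.5463 -0.1093  0.019 ]
rod_a_center 0.54 [253.696 215.8  ] [ 0.557 -0.086  0.025]
 mask 0.52 229 [ 0.5603 -0.0817  0.0298] [0.0239 0.0298 0.034 ] ((556.987548828125, -84.07772827148438), (98.76117706298828, 14.270526885986328), 11.481806755065918)
```

View pics/top0.png

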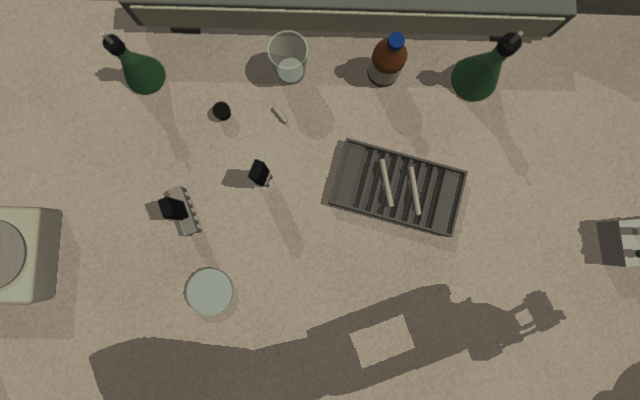

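```bash
python3 - <<'E'
from h import *
np.set_printoptions(precision=4,suppress=True)
d=np.load("top_d.npy"); im=cv2.imread("pics/top0.png")
M=np.zeros((400,640),bool); M[125:250,310:485]=1
P=cloud("top",M,d)
for a,b in((.010,.045),(.022,.045)):
    H=P[(P[:,2]>a)&(P[:,2]<b)]; print(len(H),cv2.minAreaRect(H[:,:2].astype(np.float32)*1000))
# ridge level
print("z hist",np.histogram(P[:,2],bins=np.arange(-.004,.04,.002)))
# dark-colour corners
g=cv2.cvtColor(im,cv2.COLOR_BGR2GRAY)
th=-16
for c in((347,140),(467,172),(450,235),(328,205)): print("corner",at_z("top",c,.029))
for n,(a,b) in {"rod1":((380,160),(392,207)),"rod2":((410,167),(418,215))}.items(): print(n,at_z("top",a,.03),at_z("top",b,.03))
for n,c in {"jar":(210,291),"glass":(288,50),"cap":(222,110),"brown":(395,40),"smallrake":(258,168)}.items():
    u,v=c; w=d[v-8:v+9,u-8:u+9]; w=w[w>0]; print(n,at_d("top",c,w.min()))
ds=np.load("scene_d.npy"); A=np.ones((400,640),bool); Q=cloud("scene",A,ds); Q=np.vstack([Q,cloud("top",A,d)])
for x0 in np.arange(.3,.8,.1):
  print(round(x0,1),[round(float(Q[(abs(Q[:,0]-x0)<.05)&(abs(Q[:,1]-y)<.05)][:,2].max(initial=0)),2) for y in np.arange(-.5,.5,.1)])
cv2.imwrite("pics/crop1.png",cv2.resize(im[125:250,310:485],None,fx=4,fy=4,interpolation=cv2.INTER_CUBIC))
E
```

```text
6084 ((547.3803100585938, -108.27445983886719), (261.0339660644531, 140.6134033203125), 75.37715911865234)
1983 ((547.3781127929688, -108.28279113769531), (261.0167541503906, 140.6134033203125), 75.37715911865234)
z hist (array([ 225, 2998, 6633, 3552, 1568,  598,  122,  102,  103,  111,  469,
       1721, 1595,  301,   90,  191,  569,  645,  173,   14,    0]), array([-0.004, -0.002,  0.   ,  0.002,  0.004,  0.006,  0.008,  0.01 ,
        0.012,  0.014,  0.016,  0.018,  0.02 ,  0.022,  0.024,  0.026,
        0.028,  0.03 ,  0.032,  0.034,  0.036,  0.038]))
corner [ 0.6419 -0.0019  0.029 ]
corner [ 0.5798 -0.2505  0.029 ]
corner [ 0.45   -0.2124  0.029 ]
corner [0.5065 0.0355 0.029 ]
rod1 [ 0.6011 -0.0701  0.03  ] [ 0.5047 -0.0945  0.03  ]
rod2 [ 0.5877 -0.132   0.03  ] [ 0.4893 -0.1474  0.03  ]
jar [0.3318 0.267  0.0219]
glass [0.8113 0.1215 0.075 ]
cap [0.6975 0.2562 0.0361]
brown [ 0.7961 -0.0761  0.1555]
smallrake [0.5615 0.1644 0.1348]
0.3 [0.34, 0.32, 0.01, 0.01, 0.01, 0.01, 0.01, 0.02, 0.02, 0.01]
0.4 [0.07, 0.01, 0.01, 0.03, 0.01, 0.01, 0.01, 0.02, 0.04, 0.01]
0.5 [0.07, 0.01, 0.01, 0.03, 0.03, 0.04, 0.01, 0.13, 0.13, 0.04]
0.6 [0.01, 0.01, 0.03, 0.03, 0.04, 0.03, 0.01, 0.14, 0.01, 0.01]
0.7 [0.01, 0.01, 0.04, 0.01, 0.01, 0.01, 0.02, 0.03, 0.03, 0.04]
```

View pics/crop1.png

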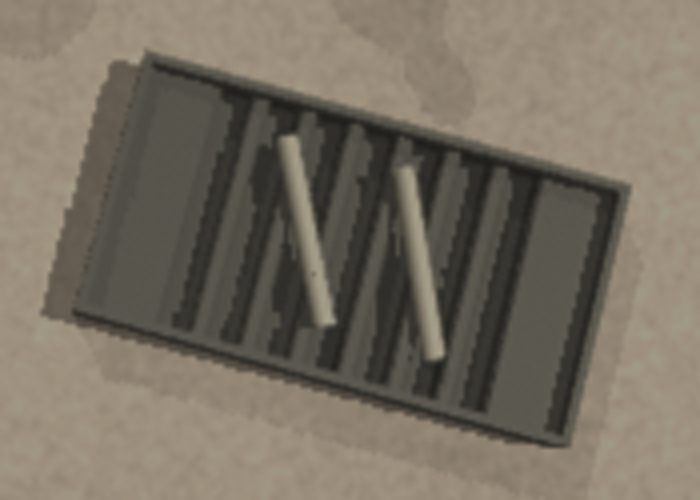

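```bash
python3 -m crank '[100,10,-35,0,0,0,0.03,100,25,-70,0,0,0,0.06,100,40,-105,0,0,0,0.06,100,55,-140,0,0,0,0.06,100,70,-175,0,0,0,0.06]'
```

```text
clock: 1.27
eef_pos: [0.2486, -0.3499, 0.2183]
tool_rot: [-0.0, 0.981, 0.195, 0.0]
wrist_force: [1.0, 0.9, 0.9]
grip_width: 0.0928
gripper_force: 0.0
```

The crop shows the tray with its long sides tilted 15°, rod 1 from (290,140) to (325,325) and rod 2 from (405,165) to (435,360). Both are centred along the grooves, at tray y +27 and −33 mm.

```bash
python3 -m crank '[100,26,-19,0,0,0,0,100,52,-38,0,0,0,0,100,78,-57,0,0,0,0,100,104,-76,0,0,0,0,100,130,-96,0,0,0,0]' | head -2
python3 -m crank '[100,26,-19,0,0,0,0,100,53,-38,0,0,0,0,100,79,-57,0,0,0,0,100,106,-77,0,0,0,0]' | head -2
python3 -m crank '[100,20,-30,0,0,0,0,100,40,-60,0,0,0,0,100,61,-89,0,0,0,0,100,81,-119,0,0,0,0,100,102,-149,0,0,0,0]' | head -2
python3 -m crank '[100,20,-30,0,0,0,0,100,40,-60,0,0,0,0,100,61,-89,0,0,0,0,100,81,-119,0,0,0,0,100,102,-149,0,0,0,0]'
```

```text
clock: 1.68
eef_pos: [0.3328, -0.2118, 0.219]
clock: 2.02
eef_pos: [0.4013, -0.1, 0.219]
clock: 2.43
eef_pos: [0.438, 0.0772, 0.2189]
clock: 2.85
eef_pos: [0.4751, 0.254, 0.2188]
tool_rot: [0.0, 0.981, 0.195, 0.0]
wrist_force: [0.7, -0.3, 0.7]
grip_width: 0.0925
gripper_force: 0.0
```

```bash
python3 -m crank '[100,14,-20,0,0,0,0,100,27,-40,0,0,0,0,100,41,-60,0,0,0,0,100,41,-60,0,0,0,0,100,41,-60,0,0,0,0]' |head -2
python3 - <<'E'
from h import *
np.set_printoptions(precision=4,suppress=True)
s=status.get_state();print(s['eef_pos'])
im,d=optics.capture("scene"); cv2.imwrite("pics/s2.png",im[:,:,::-1])
for r in trace("scene","rake_grip")[:2]:
    P=cloud("scene",r["mask"],d); H=P[(P[:,2]>.034)&(P[:,2]<.045)]; print(r["p"],cv2.minAreaRect(H[:,:2].astype(np.float32)*1000))
E
```

```text
clock: 3.27
eef_pos: [0.4897, 0.3238, 0.2182]
[0.4897 0.3238 0.2182]
0.61 ((490.7523498535156, 324.40753173828125), (98.7954330444336, 29.206966400146484), 22.289953231811523)
```

View pics/s2.png

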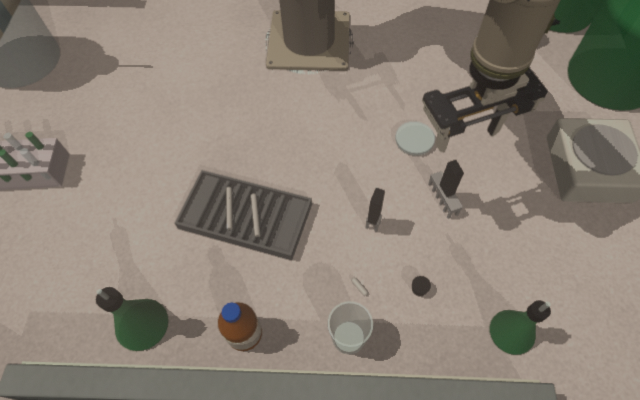

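The rake stands at (447,188) with the open gripper above it. The scene camera's head fit agrees with my position to about 1 mm, so I descend and grip.

```bash
python3 -m crank '[100,0,0,30,0,0,0,100,0,0,60,0,0,0,100,0,0,90,0,0,0,100,0,0,115,0,0,0,100,0,0,135,0,0,0]' |head -4
python3 -m crank '[40,0,0,1,0,0,0,10,0,0,1,0,0,0,0,0,0,1,0,0,0,0,0,0,1,0,0,0,0,0,0,1,0,0,0]' 55
python3 -m crank '[0,0,0,0,0,0,0,0,0,0,0,0,0,0,0,0,0,0,0,0,0]'
```

```text
clock: 3.78
eef_pos: [0.4892, 0.3211, 0.0815]
tool_rot: [0.0, 0.981, 0.194, -0.001]
wrist_force: [-0.1, -0.2, 1.1]
clock: 4.2
eef_pos: [0.4914, 0.3237, 0.0849]
tool_rot: [-0.001, 0.981, 0.195, 0.002]
wrist_force: [0.3, 0.4, 0.4]
grip_width: 0.0644
gripper_force: 0.0
clock: 4.45
eef_pos: [0.4903, 0.3233, 0.0832]
tool_rot: [-0.0, 0.981, 0.195, 0.0]
wrist_force: [0.4, -0.8, 0.1]
grip_width: 0.0443
gripper_force: 0.0
```

```bash
python3 -m crank '[0,0,0,0,0,0,0,0,0,0,0,0,0,0,0,0,0,0,0,0,0,0,0,0,0,0,0,0,0,0,0,0,0,0,0]'
python3 -m crank '[0,0,0,0,0,0,0,0,0,0,0,0,0,0]'
python3 -m crank '[0,0,0,-20,0,0,0,0,0,0,-45,0,0,0,0,0,0,-80,0,0,0,0,0,0,-115,0,0,0,0,0,0,-150,0,0,0]'
```

```text
clock: 4.87
eef_pos: [0.4899, 0.3231, 0.0824]
tool_rot: [0.0, 0.981, 0.195, -0.0]
wrist_force: [0.1, 0.4, -0.5]
grip_width: 0.0197
gripper_force: 55.0
clock: 5.03
eef_pos: [0.4899, 0.3231, 0.0824]
tool_rot: [0.0, 0.981, 0.195, -0.0]
wrist_force: [-0.8, 0.3, -1.3]
grip_width: 0.02
gripper_force: 55.0
clock: 5.45
eef_pos: [0.4893, 0.3227, 0.2333]
tool_rot: [0.0, 0.981, 0.195, -0.001]
wrist_force: [0.3, 0.6, -2.5]
grip_width: 0.0195
gripper_force: 55.0
```

```bash
python3 -m crank '[0,-5,34,-15,0,0,0,0,-10,67,-15,0,0,0,0,-14,101,-15,0,0,0,0,-19,135,-15,0,0,0,0,-24,168,-15,0,0,0]' |head -2
python3 -m crank '[0,-5,34,0,0,0,0,0,-10,67,0,0,0,0,0,-14,101,0,0,0,0,0,-19,135,0,0,0,0,0,-24,168,0,0,0,0]' |head -2
python3 -m crank '[0,0,0,0,0,0,0.11,0,0,0,0,0,0,0.22,0,0,0,0,0,0,0.33,0,0,0,0,0,0,0.44,0,0,0,0,0,0,0.54]' |head -3
python3 -m crank '[0,0,0,0,0,0,0.108,0,0,0,30,0,0,0.108,0,0,0,60,0,0,0.108,0,0,0,60,0,0,0.108]'
python3 - <<'E'
from h import *
np.set_printoptions(precision=4,suppress=True)
s=status.get_state();q=s['tool_rot'];print(s['eef_pos'],np.degrees(2*np.arctan2(q[2],q[1])))
for cam in("top","scene"):
  im,d=optics.capture(cam); cv2.imwrite(f"pics/{cam}3.png",im[:,:,::-1])
  for r in trace(cam,"rake_grip")[:2]:
    P=cloud(cam,r["mask"],d); print(r["p"],np.percentile(P[:,2],[2,50,98]))
    for a in np.arange(.11,.18,.01):
      H=P[(P[:,2]>a)&(P[:,2]<a+.01)]
      if len(H)>20: print(a,len(H),cv2.minAreaRect(H[:,:2].astype(np.float32)*1000))
E
```

```text
clock: 5.87
eef_pos: [0.5321, 0.1571, 0.2473]
clock: 6.28
eef_pos: [0.5741, -0.0075, 0.2471]
clock: 6.7
eef_pos: [0.5739, -0.0059, 0.2469]
tool_rot: [0.0, 0.997, -0.077, -0.001]
clock: 7.03
eef_pos: [0.5701, -0.0053, 0.1803]
tool_rot: [0.0, 0.992, -0.127, -0.005]
wrist_force: [-2.1, -0.1, -5.0]
grip_width: 0.0196
gripper_force: 55.0
[ 0.5701 -0.0053  0.1803] -14.624242223739257
0.67 [0.1003 0.1397 0.2299]
0.13 225 ((543.8438110351562, 2.4687423706054688), (27.91672134399414, 43.27701950073242), 75.43343353271484)
0.13999999999999999 85 ((542.5037841796875, 2.849273681640625), (24.828155517578125, 39.74406433105469), 75.5716552734375)
0.56 [0.0045 0.1442 0.2342]
0.11 53 ((575.0172729492188, -5.324165344238281), (27.173561096191406, 95.03425598144531), 75.24714660644531)
0.12 43 ((580.527587890625, 5.952140808105469), (24.61282730102539, 96.99103546142578), 60.25067138671875)
0.13 87 ((574.2319946289062, -5.507465362548828), (29.236061096191406, 97.13097381591797), 75.64866638183594)
0.13999999999999999 334 ((574.1251831054688, -4.749504089355469), (28.435945510864258, 98.57392883300781), 74.50112915039062)
0.14999999999999997 42 ((583.4039916992188, -1.5401458740234375), (15.030265808105469, 30.721508026123047), 35.980770111083984)
0.15999999999999998 40 ((585.6465454101562, -2.3044023513793945), (13.676469802856445, 27.747840881347656), 34.01055145263672)
0.16999999999999998 32 ((588.7322387695312, -4.970394134521484), (9.734467506408691, 21.580244064331055), 21.3709774017334)
```

```bash
python3 -m crank '[0,0,0,25,0,0,0,0,0,0,45,0,0,0,0,0,0,62,0,0,0,0,0,0,74,0,0,0,0,0,0,80,0,0,0]' |head -2
python3 -m crank '[0,0,0,0,0,0,0,0,0,8,0,0,0,0,0,0,16,0,0,0,0,0,0,24,0,0,0,0,0,32,0,0,0,0]'
python3 -m crank '[0,0,8,0,0,0,0,0,0,16,0,0,0,0,0,0,24,0,0,0,0,0,0,32,0,0,0,0,0,40,0,0,0,0]'
python3 -m crank '[0,0,8,0,0,0,0,0,0,16,0,0,0,0,0,0,24,0,0,0,0,0,0,32,0,0,0,0,0,32,0,0,0,0]'
python3 - <<'E'
from h import *
im,d=optics.capture("top"); im2,_=optics.capture("scene")
a=cv2.resize(im[120:255,305:490],(555,405),interpolation=2); b=cv2.resize(im2[160:265,170:320],(450,315),interpolation=2)
o=np.zeros((600,800,3),np.uint8); o[:300,:411]=cv2.resize(a,(411,300)); o[300:600,:429]=cv2.resize(b,(429,300))
cv2.imwrite("pics/c4.png",o[:,:440,::-1])
E
```

```text
clock: 7.65
eef_pos: [0.5745, -0.0057, 0.1075]invalid input at $: expected a multiple of 7 numbers
invalid input at $: expected a multiple of 7 numbers
invalid input at $: expected a multiple of 7 numbers
```

View pics/c4.png

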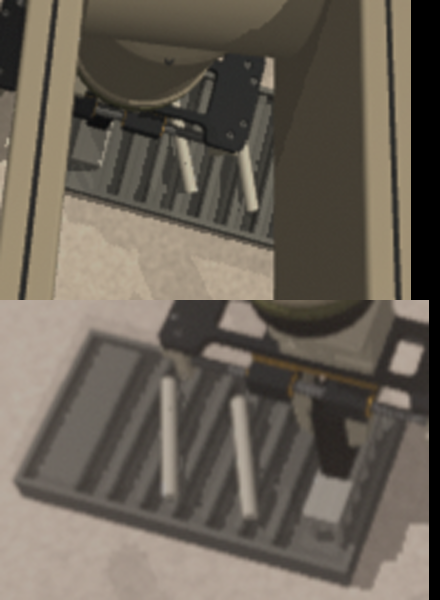

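The scene crop shows the rake in the +y strip at (330,490), with both rods still askew at (165,440) and (240,460). The sweep rows were refused because of a miscount, so I'm sending them again.

```bash

python3 -m crank '[0,0,8,0,0,0,0, 0,0,16,0,0,0,0, 0,0,24,0,0,0,0, 0,0,32,0,0,0,0, 0,0,40,0,0,0,0]'
python3 -m crank '[0,0,8,0,0,0,0, 0,0,16,0,0,0,0, 0,0,24,0,0,0,0, 0,0,32,0,0,0,0, 0,0,40,0,0,0,0]'
python3 -m crank '[0,0,8,0,0,0,0, 0,0,16,0,0,0,0, 0,0,24,0,0,0,0, 0,0,24,0,0,0,0]'
python3 - <<'E'
from h import *
im2,d=optics.capture("scene")
cv2.imwrite("pics/c5.png",cv2.resize(im2[160:265,170:320],(600,420),interpolation=2)[:,:,::-1])
E
```

```text
clock: 8.17
eef_pos: [0.5643, -0.0456, 0.1083]
tool_rot: [0.0, 0.992, -0.128, 0.001]
wrist_force: [-0.4, -0.3, -3.1]
grip_width: 0.0197
gripper_force: 55.0
clock: 8.58
eef_pos: [0.5538, -0.0839, 0.1076]
tool_rot: [-0.0, 0.992, -0.127, -0.0]
wrist_force: [-0.3, -0.5, -2.8]
grip_width: 0.02
gripper_force: 55.0
clock: 8.92
eef_pos: [0.5477, -0.1078, 0.1076]
tool_rot: [0.0, 0.992, -0.128, -0.0]
wrist_force: [0.0, 0.6, -2.8]
grip_width: 0.0194
gripper_force: 55.0
```

View pics/c5.png

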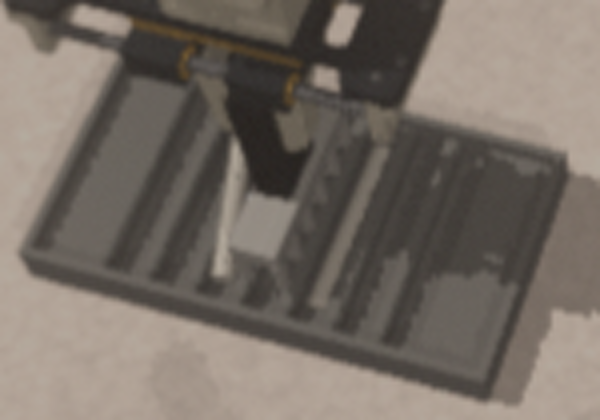

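Rod 1 lies in a groove behind the rake, around (350,225). Rod 2, around (228,215), is against the front teeth, so I continue the sweep.

```bash

python3 -m crank '[0,0,7,0,0,0,0, 0,0,14,0,0,0,0, 0,0,21,0,0,0,0, 0,0,28,0,0,0,0, 0,0,35,0,0,0,0]'
python3 -m crank '[0,0,7,0,0,0,0, 0,0,14,0,0,0,0, 0,0,21,0,0,0,0, 0,0,28,0,0,0,0, 0,0,35,0,0,0,0]'
python3 - <<'E'
from h import *
im2,d=optics.capture("scene")
cv2.imwrite("pics/c6.png",cv2.resize(im2[160:265,170:320],(600,420),interpolation=2)[:,:,::-1])
E
```

```text
clock: 9.38
eef_pos: [0.539, -0.1409, 0.1076]
tool_rot: [0.0, 0.992, -0.127, 0.0]
wrist_force: [-0.2, -0.4, -3.0]
grip_width: 0.0199
gripper_force: 55.0
clock: 9.8
eef_pos: [0.5302, -0.1747, 0.1076]
tool_rot: [-0.0, 0.992, -0.127, -0.0]
wrist_force: [0.0, 0.1, -2.8]
grip_width: 0.0199
gripper_force: 55.0
```

View pics/c6.png

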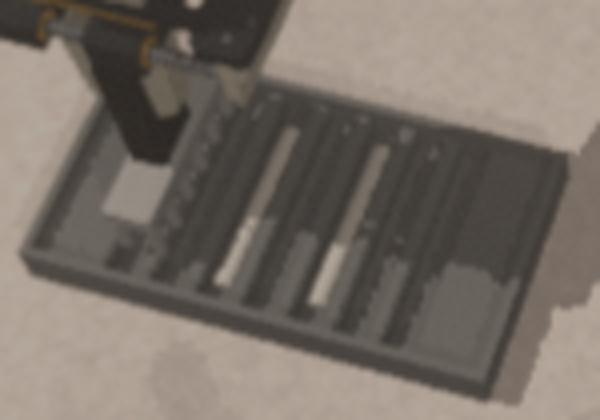

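Both rods lie parallel in separate grooves, at (255,205) and (350,225), and the rake is past them. I lift it and carry it back to its original place.

```bash

python3 -m crank '[0,0,0,-20,0,0,0, 0,0,0,-45,0,0,0, 0,0,0,-75,0,0,0, 0,0,0,-110,0,0,0, 0,0,0,-140,0,0,0]' | head -2
python3 -m crank '[0,0,0,0,0,0,-0.11, 0,0,0,0,0,0,-0.22, 0,0,0,0,0,0,-0.33, 0,0,0,0,0,0,-0.44, 0,0,0,0,0,0,-0.54]' | head -3
python3 -m crank '[0,0,0,0,0,0,-0.108, 0,0,0,0,0,0,-0.108, 0,0,0,0,0,0,-0.108]' | head -3
python3 -m crank '[0,10,-32,0,0,0,0, 0,20,-63,0,0,0,0, 0,31,-95,0,0,0,0, 0,41,-127,0,0,0,0, 0,51,-158,0,0,0,0]' | head -2
python3 -m crank '[0,10,-32,0,0,0,0, 0,20,-63,0,0,0,0, 0,31,-95,0,0,0,0, 0,41,-127,0,0,0,0, 0,51,-158,0,0,0,0]' | head -2
python3 -m crank '[0,10,-32,0,0,0,0, 0,20,-63,0,0,0,0, 0,31,-95,0,0,0,0, 0,41,-127,0,0,0,0, 0,51,-158,0,0,0,0]' | head -2
python3 -m crank '[0,0,0,30,0,0,0, 0,0,0,60,0,0,0, 0,0,0,90,0,0,0, 0,0,0,120,0,0,0, 0,0,0,120,0,0,0]'
python3 -m crank '[0,0,0,0,0,0,0]'
```

```text
clock: 10.27
eef_pos: [0.5302, -0.1741, 0.2496]
clock: 10.68
eef_pos: [0.5303, -0.1741, 0.2477]
tool_rot: [-0.0, 0.989, 0.145, 0.0]
clock: 10.93
eef_pos: [0.5303, -0.174, 0.2476]
tool_rot: [-0.0, 0.981, 0.194, -0.0]
clock: 11.35
eef_pos: [0.5166, -0.0071, 0.2477]
clock: 11.77
eef_pos: [0.5032, 0.1587, 0.2478]
clock: 12.18
eef_pos: [0.4898, 0.3242, 0.2477]
clock: 12.6
eef_pos: [0.486, 0.3203, 0.12]
tool_rot: [0.002, 0.981, 0.194, -0.006]
wrist_force: [-0.5, -1.9, -4.4]
grip_width: 0.0199
gripper_force: 55.0
clock: 12.68
eef_pos: [0.4887, 0.3216, 0.1259]
tool_rot: [0.001, 0.981, 0.194, -0.002]
wrist_force: [-0.0, -0.5, -2.5]
grip_width: 0.0197
gripper_force: 55.0
```

```bash

python3 -m crank '[0,0,0,12,0,0,0, 0,0,0,24,0,0,0, 0,0,0,34,0,0,0, 0,0,0,41,0,0,0, 0,0,0,43,0,0,0]'
python3 -m crank '[0,0,0,0.5,0,0,0, 0,0,0,1,0,0,0, 0,0,0,1.5,0,0,0, 0,0,0,1.5,0,0,0, 0,0,0,1.5,0,0,0]'
```

```text
clock: 13.1
eef_pos: [0.4895, 0.3219, 0.083]
tool_rot: [0.0, 0.981, 0.195, -0.001]
wrist_force: [0.2, -0.4, -2.6]
grip_width: 0.0197
gripper_force: 55.0
clock: 13.52
eef_pos: [0.4906, 0.3226, 0.0837]
tool_rot: [-0.0, 0.981, 0.195, 0.0]
wrist_force: [-0.3, -0.1, -2.2]
grip_width: 0.0199
gripper_force: 55.0
```

```bash

python3 -m crank '[0,0,0,0.5,0,0,0, 0,0,0,1,0,0,0, 0,0,0,1,0,0,0, 0,0,0,1,0,0,0]'
```

```text
clock: 13.85
eef_pos: [0.4905, 0.3226, 0.0825]
tool_rot: [-0.0, 0.981, 0.195, 0.0]
wrist_force: [0.2, -0.2, 0.1]
grip_width: 0.0195
gripper_force: 55.0
```

The weight is off the wrist, so the teeth are on the bench. I open the gripper and retreat straight up.

```bash

python3 -m crank '[20,0,0,0,0,0,0, 35,0,0,0,0,0,0, 60,0,0,0,0,0,0, 80,0,0,0,0,0,0, 80,0,0,0,0,0,0]'
python3 -m crank '[80,0,0,0,0,0,0, 80,0,0,0,0,0,0, 80,0,0,0,0,0,0, 80,0,0,0,0,0,0, 80,0,0,0,0,0,0]'
python3 -m crank '[80,0,0,-15,0,0,0, 80,0,0,-40,0,0,0, 80,0,0,-70,0,0,0, 80,0,0,-105,0,0,0, 80,0,0,-140,0,0,0]'
python3 -m crank '[80,0,0,0,0,0,0, 80,0,0,0,0,0,0, 80,0,0,0,0,0,0]'|head -2
python3 - <<'E'
from h import *
im2,d=optics.capture("scene")
for r in trace("scene","rake_grip")[:1]:
    P=cloud("scene",r["mask"],d); H=P[(P[:,2]>.034)&(P[:,2]<.045)]; print(r["p"],P[:,2].max(),cv2.minAreaRect(H[:,:2].astype(np.float32)*1000))
for r in trace("scene","rod_a_center")[:3]:
    P=cloud("scene",r["mask"],d); print(r["p"],np.median(P,0),np.percentile(P[:,2],90),cv2.minAreaRect(P[:,:2].astype(np.float32)*1000))
cv2.imwrite("pics/s7.png",cv2.resize(im2[70:280,160:520],(792,462),interpolation=2)[:,:,::-1])
E
```

```text
clock: 14.27
eef_pos: [0.4904, 0.3225, 0.0823]
tool_rot: [-0.0, 0.981, 0.195, 0.0]
wrist_force: [0.3, 0.1, -0.6]
grip_width: 0.0418
gripper_force: 0.0
clock: 14.68
eef_pos: [0.4902, 0.3224, 0.0821]
tool_rot: [-0.0, 0.981, 0.195, -0.0]
wrist_force: [-0.0, -0.3, -0.4]
grip_width: 0.0727
gripper_force: 0.0
clock: 15.1
eef_pos: [0.4897, 0.3222, 0.223]
tool_rot: [0.0, 0.981, 0.195, -0.001]
wrist_force: [0.9, 0.5, -0.6]
grip_width: 0.0742
gripper_force: 0.0
clock: 15.35
eef_pos: [0.4902, 0.3224, 0.2219]
0.92 0.13392664229918816 ((491.7069396972656, 321.9332275390625), (98.77914428710938, 28.89362144470215), 22.461204528808594)
0.74 [ 0.55462336 -0.08095744  0.01541211] 0.017624401105650132 ((551.9398193359375, -81.16046905517578), (11.494455337524414, 97.5689697265625), 75.44649505615234)
```

View pics/s7.png

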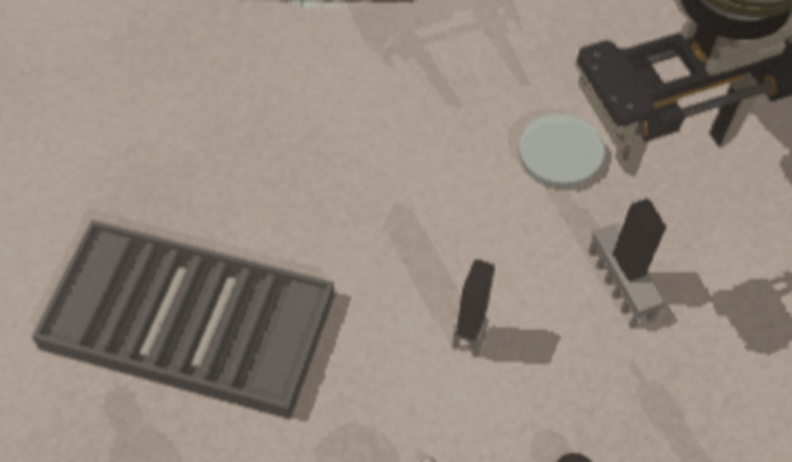

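Both rods lie in separate grooves, around (163,312) and (215,322), and the rake stands upright at (630,265), clear of the gripper. I check rod 2's depth before handing in.

```bash
python3 - <<'E'
from h import *
im,d=optics.capture("scene"); M=np.zeros((400,640),bool); M[190:240,222:247]=1
M&=(im.min(2)>135); P=cloud("scene",M,d); print(len(P),np.median(P,0),np.percentile(P[:,2],90),cv2.minAreaRect(P[:,:2].astype(np.float32)*1000))
if np.percentile(P[:,2],90)<.022 and len(P)>30: print(job.job_done())
E
```

```text
71 [ 0.5396668  -0.13292652  0.01575108] 0.017474721435463803 ((540.505615234375, -133.2381134033203), (5.422974586486816, 93.12872314453125), 74.68743133544922)
the job is handed in; nothing more can be done
None
```

The job is handed in: each rod lies parallel in its own groove with its top below the ridges, moved only by the rake, and the rake is back upright on its teeth on the bench, in about 15.5 of the 64 s.

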